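# Bring the pots round to the index post

### The arm

A 6-joint arm with a two-finger parallel gripper is mounted at the origin on the work surface; the furniture and walls round the work are solid. World frame = base frame: x ahead of the robot, y to its left, z up, the work surface at z = 0. Lengths are in m, angles in rad, forces in N, time in s.
With the tool pointing down it reaches from about 0.3 to 0.875 m from the base axis. Payload 6.4 kg.
Tool frame: the origin (TCP) lies between the finger pads; the fingertips stand ctrl.tip_extent ahead of it and the grasp point (between the pads) is the TCP (ctrl.tip_extent is the distance from the TCP to the fingertips, in m); z points along the fingers, y is the line along which they close (so a half turn about z gives the same grasp; the last joint's range is limited). The gripper opens to 85 mm and grips with 20 to 120 N. Pads are 22 mm wide; open, the fingers measure 114 mm over their backs; the gripper's body (76 mm by 85 mm) begins 54 mm behind the grasp point. The pads swing forward as they close: fully open they stand 13 mm farther back than shut.
Start: joints at [1.096, 0.181, 1.607, -0, 1.354, -0.206], TCP at [0.153, 0.554, 0.25] pointing down, gripper open.
Joint ranges: [-2.99, 2.99], [-0.89, 2.07], [0.3, 2.58], [-1.14, 4.28], [0, 2.63], [-3.12, 3.12]. Speed limits (rad/s): [2.57, 2.57, 3.01, 3.14, 3.14, 3.14].

### API

Orientations are given as a unit quaternion [w, x, y, z].
In Python, from bench import ctrl gives the robot as it stands.
- The arm moves only by the tool send_rows, never from a script. Its arguments are lists of equal length, an entry for each row: "dr": the turn, a rotation vector about the tool's x, y, z in units of 6 degrees (1.0 is 6 degrees), a list of three; "xyz": the shift along the tool's x, y, z in cm, a list of three; "jaw": the opening in per cent of the stroke, from 0 (shut) to 100 (fully open). In form: {"dr": [[wx, wy, wz], ...], "xyz": [[dx, dy, dz], ...], "jaw": [jaw, ...]}. A call has exactly 8 rows; each row is the pose to reach, as a shift and turn from the pose commanded when the call began, along the tool's axes at that moment; what a row does not reach only later rows make up. A row lasts 1/8 s, in which the tool goes at most 62.5 mm and 10.7 degrees, less where a joint would pass 70% of its speed; a pose out of reach is approached as far as the arm can. A call with a gripper value outside its range is refused whole. The fingers move at their own pace and stop on an object; the grip force is fixed at half the most. Time passes only in rows, so rows that repeat a pose let the fingers close, or fill a call up. It gives the time, the measured TCP pose, the force, the opening and the grip force at its end, in the units of the state.
- ctrl.get_obs(): the state, without advancing time (a new reading comes with each control period).
- ctrl.camera(name): name is "side" or "top" or "wrist"; returns the picture (480x640x3 uint8, red, green, blue); there is no depth.
- ctrl.calibration(name): a dict with "camera_matrix" (3x3 intrinsics, pixels), "D" ([k1, k2, p1, p2, k3] as OpenCV has them; the pictures are not rectified), "world_from_camera" (4x4, takes a point from camera to world coordinates). Camera axes: x right, y up, looking along -z (the intrinsics and any distortion apply to the point x, -y, -z); pixel columns grow to the right and rows downward; lengths in m; the calibration is good to about 2 mm. A picture is of the moment at which its call begins: read the wrist's pose just before it. calibration takes no time and is no camera call; for the wrist camera it gives the pose at the moment of the call.
- ctrl.hand_in(): hands the job in; it is judged then, once.
The state is a dict: "time_s": time; "q": joint angles; "dq": joint speeds; "joint_efforts": joint torques, N m; "eef_pos": TCP position; "eef_rot": TCP orientation; "wrist_force": force on the tool from outside, world axes, zero at the start; "torque": the same for the moment, N m; "opening": opening from 0.0 (shut) to 1.0 (fully open); "grasp_force": force on a finger pad.
Only numpy, scipy, OpenCV 4.12 (cv2) and the standard library are available. Lean on these libraries where they do the work, as an engineer would, in place of code of your own. Each camera call takes 0.05 s, during which the arm holds its last target. There are 200 camera calls.

### The job

Turn the round turntable (its upright peg is the handle) anticlockwise as seen from above until the pot stack it carries stands in front of the pointer on the index post of its base, and leave it clicked into the detent there, at rest and released. Leave the square turntable as it is.

Things in the scene. Friction and masses are not known exactly. Their poses are not given: they have to be found in the camera images.
- round_table (a joint): Turning angle of the round wooden turntable in rad, growing anticlockwise seen from above. It clicks into detents at 0, 0.785, 1.571 and 2.356 (every 45 degrees; stops just outside the first and last). At 1.571 the pots stand at the index post. It starts in the detent at 0 or at 0.785. Leaving a detent takes about 3 N at the peg; let go within about 0.3 rad of the detent at 1.571, it pulls itself in.
- round_peg (a point): Centre of the top end of the round turntable's upright wooden peg: 22 mm diameter, 80 mm long, standing fixed on the disc, its top 130 mm above the bench. It lies 105 mm from the turning axis, directly across the axis from the pots. The disc is 250 mm across, its top 50 mm above the bench. The black nested pot stack (76 mm wide, top 161 mm above the bench) is fixed on the disc, centred 72 mm from the axis.
- round_base: Fixed grey round base (190 mm across, 30 mm high) under the round turntable; origin on the bench on the turning axis (vertical). Its x axis points from the axis to the index post: a thin steel post 110 mm high, 160 mm from the axis, with a brass pointer aimed at the axis. At joint 1.571 the pots lie on this base's +x side and the peg 105 mm out on its -x side; at joint q the peg lies at angle pi + (q - 1.571) in this frame.
- square_peg (a point): Centre of the top end of the same kind of peg on the other turntable, which has a square 190 mm board with a brass watering rose on it and no index post: 75 mm from that axis, 130 mm above the bench. That turntable turns too, with plain friction, and must be left alone (peg within 20 mm of its start).

How it is judged:
By the outcome, as a careful person would: the job done as asked, in the order asked, and still so for the second after the job is handed in, with the robot touching nothing.
It also fails if it takes over 35 s, if anything falls off the work surface, if the arm or the gripper's body presses on something with over 40 N, if the wrist force passes 120 N, or if a joint passes its speed limit or range.

## Working session

There is one attempt and no reset: what is moved stays moved. The work goes in short steps, Python scripts to look and compute and a tool call to move; the robot and the scene stay as the last step left them, time stands still between calls to the robot, and variables do not carry over. Pictures are saved under pics/ and viewed, at most 10 in all, crops included, and the job is handed in when it is done.

Besides the shell and the picture viewer there is one more tool, called by a JSON object that holds its "op" and its "data". send_rows: Moves the arm, as the interface text tells. Its arguments: {"type":"object","properties":{"dr":{"type":"array","items":{"type":"array","items":{"type":"number"}}},"xyz":{"type":"array","items":{"type":"array","items":{"type":"number"}}},"jaw":{"type":"array","items":{"type":"number"}}},"required":["dr","xyz","jaw"]}

```bash
mkdir -p pics; cat > h.py <<'E'
import numpy as np,cv2
from bench import ctrl
from scipy.spatial.transform import Rotation as R
def ray(n,uv,z):
    c=ctrl.calibration(n);T=np.array(c["world_from_camera"])
    p=cv2.undistortPoints(np.array([[uv]],float),np.array(c["camera_matrix"]),np.array(c["D"]))[0,0]
    d=T[:3,:3]@np.array([p[0],-p[1],-1.]);o=T[:3,3]
    return o+d*(z-o[2])/d[2]
def proj(n,P):
    c=ctrl.calibration(n);T=np.linalg.inv(np.array(c["world_from_camera"]))
    q=(T[:3,:3]@np.array(P,float).T).T+T[:3,3];q=q*[1,-1,-1]
    return cv2.projectPoints(q,np.zeros(3),np.zeros(3),np.array(c["camera_matrix"]),np.array(c["D"]))[0][:,0]
E
python3 - <<'E'
from h import *
for n in("top","side"): cv2.imwrite(f"pics/{n}0.png",ctrl.camera(n)[:,:,::-1])
o=ctrl.get_obs();print(o["eef_pos"],o["eef_rot"],ctrl.tip_extent,o["time_s"])
print(R.from_quat(np.roll(o["eef_rot"],-1)).as_matrix().round(3))
E
```

```text
[0.15246617 0.55392419 0.24946902] [-2.79071211e-04  1.33997824e-01  9.90981302e-01 -7.51696229e-04] 0.019 0.1
[[-0.964  0.266 -0.001]
 [ 0.266  0.964 -0.001]
 [ 0.    -0.002 -1.   ]]
```

View pics/top0.png

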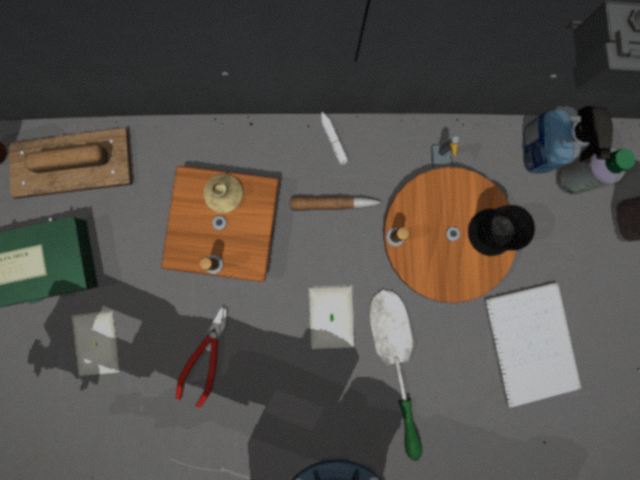

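View pics/side0.png

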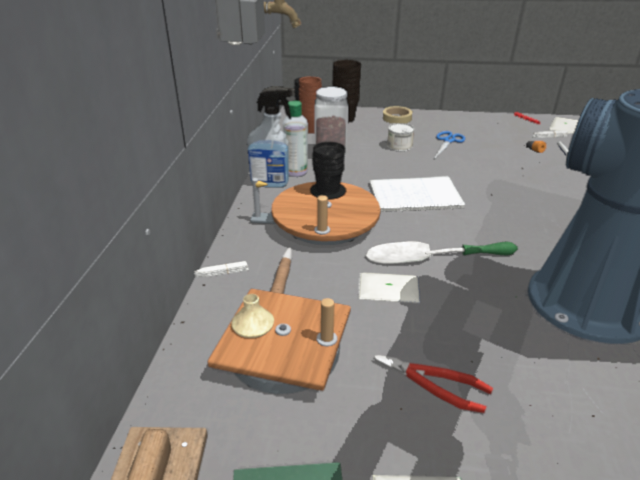

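The top picture shows the round table's axis at (453,234), its peg top at (403,233), the pots at about (500,231) and the post at (455,147). The square table's peg top is at (206,264). Anticlockwise therefore takes the round peg from the left of the image to the bottom.

```bash
python3 - <<'E'
from h import *
a=ray("top",(453.5,234),.052);p=ray("top",(403,233),.13);b=ray("top",(399,237),.05);post=ray("top",(456,140),.11)
s=ray("top",(206,264),.13);p2=ray("side",(322.5,199),.13);a2=ray("side",(329,205),.055)
for n,v in dict(axis=a,peg=p,pegbase=b,post=post,sq=s,pegS=p2,axS=a2).items():print(n,v.round(3))
d=p-a;e=post-a;print(np.linalg.norm(d[:2]),np.linalg.norm(e[:2]))
ang=lambda v:np.degrees(np.arctan2(v[1],v[0]));print(ang(d),ang(e))
print(proj("top",[ctrl.get_obs()["eef_pos"]]))
im=ctrl.camera("top")[100:300,360:560,::-1]
cv2.imwrite("pics/c1.png",cv2.resize(im,(600,600),interpolation=cv2.INTER_CUBIC))
E
```

```text
axis [ 0.529 -0.216  0.052]
peg [ 0.525 -0.109  0.13 ]
pegbase [ 0.524 -0.117  0.05 ]
post [ 0.688 -0.21   0.11 ]
sq [0.476 0.215 0.13 ]
pegS [ 0.523 -0.095  0.13 ]
axS [ 0.52  -0.202  0.055]
0.10694982796120595 0.15910474513195658
91.97335887280418 2.387983420806364
[[-29.88725122 479.66474141]]
```

View pics/c1.png

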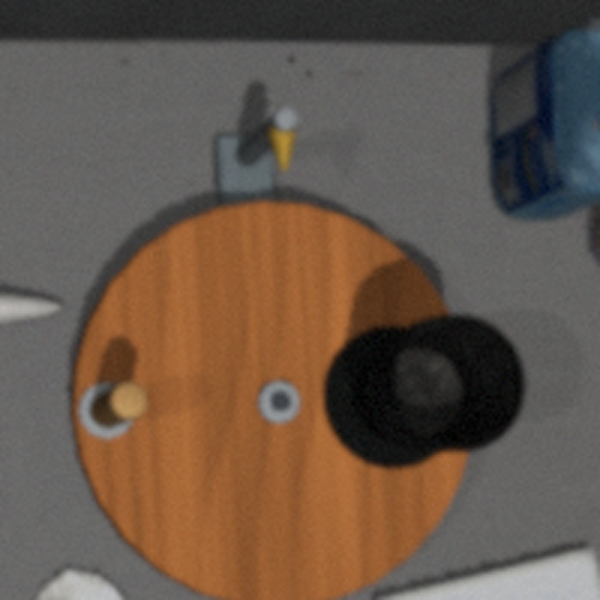

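The crop puts the peg top at (403,233) and the post top at (455,139), in full-picture pixels, which agrees with the first reading. I'll go above the peg, with the closing line tangential.

```bash
cat >> h.py <<'E'
def go(*tg):
    "tg: x,y,z,yaw(deg) of tool y, tool down; relative to present pose"
    o=ctrl.get_obs();M=R.from_quat(np.roll(o["eef_rot"],-1));p=np.array(o["eef_pos"])
    for x,y,z,w in tg:
        w=np.radians(w);Y=np.array([np.cos(w),np.sin(w),0]);Z=np.array([0,0,-1.])
        G=R.from_matrix(np.c_[np.cross(Y,Z),Y,Z])
        print("dr",((M.inv()*G).as_rotvec(degrees=True)/6).round(2),"xyz",(M.inv().apply(np.array([x,y,z])-p)*100).round(2))
E
python3 -c "
from h import *
go((.525,-.111,.22,2))"
```

```text
dr [-1.00e-02  1.00e-02  1.21e+01] xyz [-53.57 -54.22   3.02]
```

{"op": "send_rows", "data": {"dr": [[0,0,12.1],[0,0,12.1],[0,0,12.1],[0,0,12.1],[0,0,12.1],[0,0,12.1],[0,0,12.1],[0,0,12.1]], "xyz": [[-53.6,-54.2,0],[-53.6,-54.2,0],[-53.6,-54.2,0],[-53.6,-54.2,0],[-53.6,-54.2,0],[-53.6,-54.2,0],[-53.6,-54.2,0],[-53.6,-54.2,0]], "jaw": [100,100,100,100,100,100,100,100]}}

```text
time_s: 1.15
eef_pos: [0.3978, 0.1163, 0.2504]
eef_rot: [0.0, 0.695, 0.719, 0.0]
wrist_force: [0.6, 2.0, 0.6]
opening: 1.001
grasp_force: 0.0
```

```bash
python3 -c "
from h import *
print(ctrl.get_obs()['eef_pos'])
go((.525,-.111,.22,2))"
```

```text
[0.39780142 0.11634223 0.25043481]
dr [ 0.01 -0.   -0.02] xyz [-23.14  11.96   3.05]
```

{"op": "send_rows", "data": {"dr": [[0,0,0],[0,0,0],[0,0,0],[0,0,0],[0,0,0],[0,0,0],[0,0,0],[0,0,0]], "xyz": [[-23.1,12,3],[-23.1,12,3],[-23.1,12,3],[-23.1,12,3],[-23.1,12,3],[-23.1,12,3],[-23.1,12,3],[-23.1,12,3]], "jaw": [50,50,50,50,50,50,50,50]}}

```text
time_s: 2.15
eef_pos: [0.5249, -0.107, 0.2207]
eef_rot: [0.0, 0.694, 0.72, 0.0]
wrist_force: [-0.2, -0.2, -0.6]
opening: 0.497
grasp_force: 0.0
```

```bash
python3 -c "
from h import *
print(ctrl.get_obs()['eef_pos'],proj('wrist',[[.525,-.109,.13]]))
cv2.imwrite('pics/w1.png',ctrl.camera('wrist')[:,:,::-1])"
```

```text
[ 0.52490873 -0.10698745  0.22068703] [[312.5749776  252.75009791]]
```

View pics/w1.png

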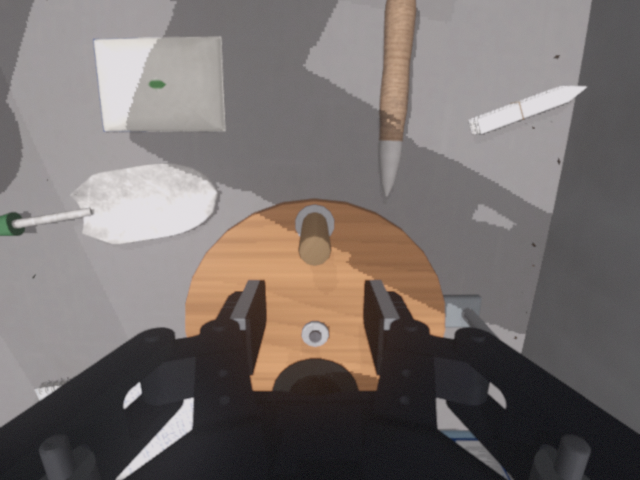

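The wrist view shows the peg top at (315,251) and the hub at (315,334). The peg is within about 1 mm of the prediction, between the fingers.

```bash
python3 -c "
from h import *
p=ray('wrist',(315,251),.13);a=ray('wrist',(315.5,334),.053);b=ray('wrist',(315,221),.05);print(p,a,b,np.linalg.norm((p-a)[:2]),p-a)
go((p[0],p[1],.105,2))"
```

```text
[ 0.52663114 -0.10795381  0.13      ] [ 0.53131614 -0.2141657   0.053     ] [ 0.52678432 -0.10632674  0.05      ] 0.10631516890981217 [-0.00468499  0.10621189  0.077     ]
dr [0.01 0.   0.02] xyz [-0.08  0.15 11.57]
```

{"op": "send_rows", "data": {"dr": [[0,0,0],[0,0,0],[0,0,0],[0,0,0],[0,0,0],[0,0,0],[0,0,0],[0,0,0]], "xyz": [[-0.2,0.15,3],[-0.2,0.15,6],[-0.2,0.15,8],[-0.2,0.15,10],[-0.2,0.15,11.5],[-0.2,0.15,11.5],[-0.2,0.15,11.5],[-0.2,0.15,11.5]], "jaw": [50,50,50,50,50,40,36,36]}}

```text
time_s: 3.2
eef_pos: [0.5274, -0.1106, 0.1063]
eef_rot: [0.001, 0.695, 0.719, 0.0]
wrist_force: [-0.2, -1.0, 0.3]
opening: 0.36
grasp_force: 0.0
```

```bash
python3 -c "
from h import *
A=np.array([.529,-.214]);t=np.arange(92+6,190,6)
go(*[(*(A+.105*np.array([np.cos(np.radians(a)),np.sin(np.radians(a))])),.105,a-90) for a in t[:8]])"
```

```text
dr [ 0.01  0.01 -1.  ] xyz [ 0.11 -1.3   0.13]
dr [ 0.01  0.01 -2.  ] xyz [-0.07 -2.39  0.12]
dr [ 0.01  0.01 -3.  ] xyz [-0.35 -3.45  0.12]
dr [ 0.01  0.01 -4.  ] xyz [-0.74 -4.47  0.12]
dr [ 0.01  0.01 -5.  ] xyz [-1.24 -5.45  0.12]
dr [ 0.01  0.01 -6.  ] xyz [-1.84 -6.38  0.12]
dr [ 0.01  0.01 -7.  ] xyz [-2.53 -7.23  0.12]
dr [ 0.01  0.01 -8.  ] xyz [-3.31 -8.01  0.12]
```

{"op": "send_rows", "data": {"dr": [[0,0,-1],[0,0,-2],[0,0,-3],[0,0,-4],[0,0,-5],[0,0,-6],[0,0,-7],[0,0,-8]], "xyz": [[0.1,-1.3,0],[-0.1,-2.4,0],[-0.35,-3.45,0],[-0.75,-4.5,0],[-1.25,-5.5,0],[-1.85,-6.4,0],[-2.55,-7.2,0],[-3.3,-8,0]], "jaw": [36,36,36,36,36,36,36,36]}}

```text
time_s: 4.2
eef_pos: [0.4481, -0.1466, 0.106]
eef_rot: [0.001, 0.34, 0.94, -0.0]
wrist_force: [0.5, 0.2, -0.3]
opening: 0.357
grasp_force: 0.0
```

```bash
python3 -c "
from h import *
A=np.array([.529,-.214]);t=[146,152,158,164,170,176,182]
go(*[(*(A+.105*np.array([np.cos(np.radians(a)),np.sin(np.radians(a))])),.105,a-90) for a in t])
cv2.imwrite('pics/w2.png',ctrl.camera('wrist')[:,:,::-1])"
```

```text
dr [ 0.    0.01 -0.97] xyz [-0.08 -1.06  0.1 ]
dr [ 0.    0.01 -1.97] xyz [-0.25 -2.15  0.1 ]
dr [-0.    0.01 -2.97] xyz [-0.53 -3.21  0.1 ]
dr [-0.    0.01 -3.97] xyz [-0.92 -4.24  0.1 ]
dr [-0.    0.01 -4.97] xyz [-1.41 -5.22  0.1 ]
dr [-0.    0.01 -5.97] xyz [-2.01 -6.14  0.11]
dr [-0.    0.01 -6.97] xyz [-2.7  -7.    0.11]
```

View pics/w2.png

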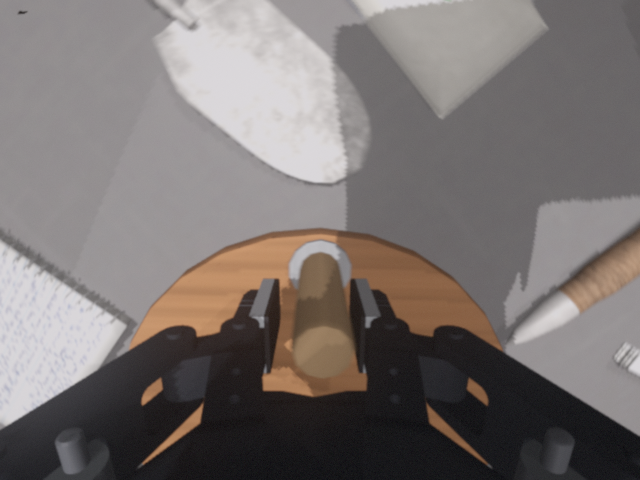

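The wrist view shows the peg, top at (325,350), caged between the pads at mid-turn and turning with them. I'll go on to the end of the arc.

{"op": "send_rows", "data": {"dr": [[0,0,-1],[0,0,-2],[0,0,-3],[0,0,-4],[0,0,-5],[0,0,-6],[0,0,-7],[0,0,-7]], "xyz": [[-0.1,-1.05,0],[-0.25,-2.15,0],[-0.55,-3.2,0],[-0.9,-4.25,0],[-1.4,-5.2,0],[-2,-6.15,0],[-2.7,-7,0],[-2.7,-7,0]], "jaw": [36,36,36,36,36,36,36,36]}}

```text
time_s: 5.25
eef_pos: [0.4241, -0.2179, 0.1059]
eef_rot: [0.001, -0.016, 1.0, -0.0]
wrist_force: [-0.1, 0.0, -0.4]
opening: 0.361
grasp_force: 0.0
```

```bash
python3 -c "
from h import *
cv2.imwrite('pics/w3.png',ctrl.camera('wrist')[:,:,::-1])"
```

```text
(no output)
```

View pics/w3.png

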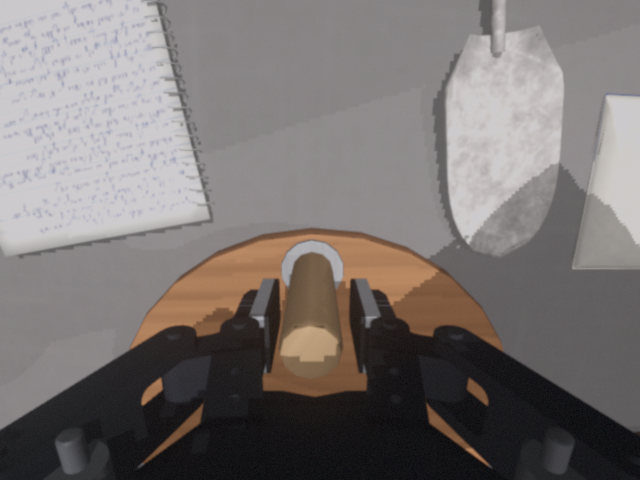

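The peg, top at (312,348), is near-centred and free between the pads, so it looks pulled into the detent. I'll open and lift.

{"op": "send_rows", "data": {"dr": [[0,0,0],[0,0,0],[0,0,0],[0,0,0],[0,0,0],[0,0,0],[0,0,0],[0,0,0]], "xyz": [[0,0,0],[0,0,0],[0,0,-2],[0,0,-5],[0,0,-8],[0,0,-12],[0,0,-15],[0,0,-15]], "jaw": [65,65,65,65,65,65,65,65]}}

```text
time_s: 6.3
eef_pos: [0.4249, -0.2178, 0.258]
eef_rot: [0.002, -0.017, 1.0, -0.002]
wrist_force: [0.2, 0.2, -0.8]
opening: 0.651
grasp_force: 0.0
```

```bash
python3 -c "
from h import *
cv2.imwrite('pics/w4.png',ctrl.camera('wrist')[:,:,::-1])
cv2.imwrite('pics/t4.png',ctrl.camera('top')[:,:,::-1])
a=np.array([.529,-.214]);print(proj('wrist',[[.424,-.2177,.13],[.529,-.214,.053]]))"
```

```text
[[311.85698639 234.06771315]
 [312.44120286 313.33698794]]
```

View pics/w4.png

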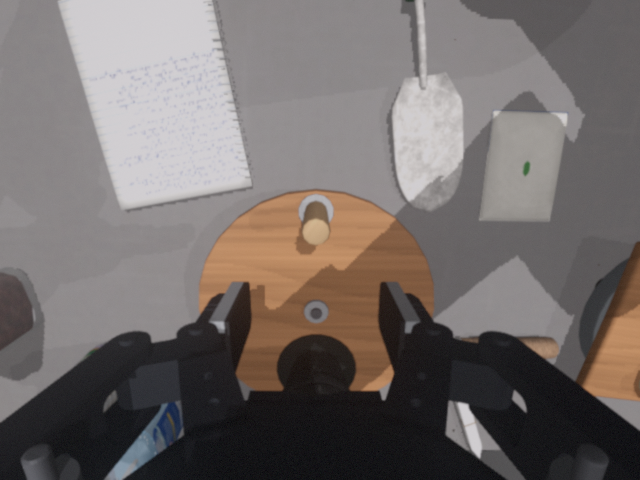

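View pics/t4.png

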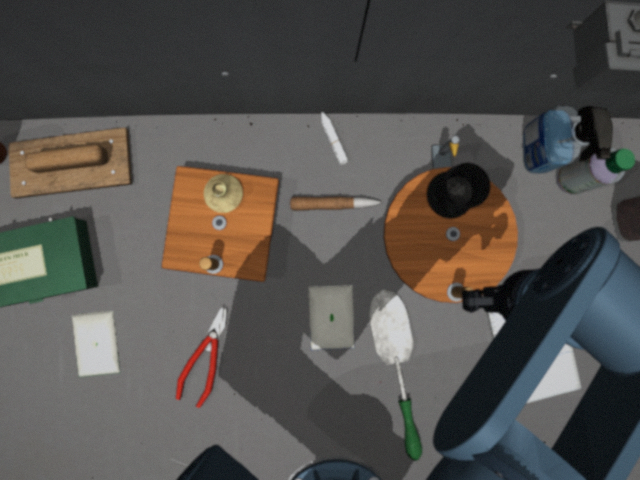

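The wrist view shows the peg top at (316,231) in line with the hub at (316,313), within about 1 mm of the prediction. The top view shows the pots at about (455,190), in front of the post at (455,145). The square peg is still at (206,264), and the gripper is clear.

```bash
python3 -c "
from bench import ctrl
print(ctrl.hand_in())"
```

```text
the job is handed in; nothing more can be done
None
```

I turned the round turntable about 90° anticlockwise until the pots stood at the index post, released it in the detent and handed the job in; the square turntable was left untouched.

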